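Unlock a bayonet collar and slide it off its spindle

TASK

The metal collar on the tall upright spindle is locked in by a cross-pin just above it. Without forcing it against the pin, ease the collar up and turn it anticlockwise (seen from above) until you feel its two inner slots come under the pin, slide it up and off the open end of the spindle, and then set it down gently, not dropped, over the short parking stub so that it stands upright and fully down on the stub's shoulder. Do not disturb the two yellow sleeves, the spanner or the pliers.

Things in the scene. Friction and masses are not known exactly. Their poses are not given: they have to be found in the camera images.
- collar_centre (a point): Centre (half-way up) of the loose bare-metal locking collar: an upright tube 44 mm in outer diameter, 50 mm high, 0.15 to 0.3 kg, z up its axis. Bore 22 mm; two opposite slots along its x, 8 mm wide and reaching 18 mm from the axis, run its whole height. It starts on the spindle's shoulder, round the post, with 2 mm of play round the post and 4 mm of free lift before it meets the pin.
- spindle: Fixed spindle: steel base plate 80x80x10 mm; on it a round shoulder 52 mm across, its top (where the collar stands) 16 mm above the bench; from that an upright post 18 mm in diameter, fixed below, open above, tip tapered. Origin: on the post's axis at bench height, z up. Neither post nor pin may be loaded with more than 18 N.
- spindle_top (a point): Centre of the post's open end, 86 mm above the bench; the collar is off once its underside is above it. In the post's sprung head (rises at most 6 mm, 2.5 N per mm) is a level cross-pin 5 mm thick, 30 mm long, underside 70 mm above the bench. Its direction is NOT measured (no listed axis tells it); the slots pass it only within 5 degrees, after 10 to 80 degrees of anticlockwise turn.
- parking_stub: Fixed parking stub, told from the spindle by its shortness: base plate 70x70x10 mm, a round shoulder 52 mm across, top 16 mm above the bench, and a plain tapered stub 14 mm in diameter, its top 36 mm above the bench, no pin. Origin: on the stub's axis at bench height, z up. The collar fits over it with 4 mm play all round. Stub and spindle may have changed sides.
- sleeve_1_centre (a point): Bystander: centre of a standing yellow tube 34 mm across and 55 mm high, the one nearer the robot.
- sleeve_2_centre (a point): Bystander: centre of a standing yellow tube 34 mm across and 55 mm high, the one farther from the robot.
- spanner_1: Bystander: spanner 172x24x8 mm lying on the bench; origin under its middle, its length along its y.
- pliers: Bystander: red-handled pliers 182x52x12 mm lying on the bench; origin under its middle, its length along its y.
- collar: The same collar, with its origin at the centre of its underside, axes as for collar_centre.

How it is judged (in metres and radians):
On the way:
1. the collar has been slid off over the open end: its underside is above the top of the spindle (z of collar_centre in the frame of spindle_top above 0.026 m), for 0.1 s.
At the end, for the whole second after the job is handed in: The collar stands upright (within 3.5 degrees) round the parking stub, fully down on its shoulder (within 2.5 mm) and within 7 mm of its axis, released and at rest (horizontal distance between collar_centre and parking_stub below 0.007 m and z of collar_centre in the frame of parking_stub between 0.038 and 0.0435 m and angle between collar_centre's own z axis and vertical below 0.06 rad and linear speed of collar below 0.02 m/s and contact force between the fingers and collar below 0.1 N); the robot touches nothing.
It fails at once if the collar is forced against the spindle's post, head or cross-pin (its shoulder does not count) with more than 18 N (contact force between collar and spindle above 18 N).
It fails at once if the collar is dropped: away from the spindle, it is out of the fingers more than 12 mm above the stub's shoulder (horizontal distance between collar_centre and spindle above 0.05 m and z of collar_centre in the frame of parking_stub above 0.053 m and contact force between the fingers and collar below 0.1 N).
It fails at once if a sleeve, the spanner or the pliers is moved by more than 20 mm (distance of any of sleeve_1_centre, sleeve_2_centre, spanner_1, pliers from where it was at the start of the episode above 0.02 m).
It also fails if it takes over 64 s, if anything falls off the work surface, if the arm or the gripper's body presses on something with over 40 N, if the wrist force passes 120 N, or if a joint passes its speed limit or range.

ROBOT

A 6-joint arm with a two-finger parallel gripper is mounted at the origin on a cart in front of the work surface, level with it; the furniture and walls round the work are solid. World frame = base frame: x ahead of the robot, y to its left, z up, the work surface at z = 0. Lengths are in mm, angles in rad, forces in N, time in s.
With the tool pointing down it reaches from about 350 to 875 mm from the base axis. Payload 15.5 kg.
Tool frame: the origin (TCP) lies at the very end of the fingers, on their centre line; the grasp point (between the pads) lies 19 mm behind it; z points along the fingers, y is the line along which they close (so a half turn about z gives the same grasp; the last joint's range is limited). The gripper opens to 85 mm and grips with 20 to 120 N. Pads are 22 mm wide; open, the fingers measure 114 mm over their backs; the gripper's body (76 mm by 85 mm) begins 54 mm behind the grasp point. The pads swing forward as they close: fully open they stand 13 mm farther back than shut.
Start: joints at [-1.369, 0.494, 1.345, -0, 1.302, -0.096], TCP at [182.79, -597.674, 205.977] pointing down, gripper open.
Joint ranges: [-2.91, 2.91], [-0.82, 2.16], [0.22, 2.67], [-1.22, 4.37], [0.12, 2.79], [-3.08, 3.08]. Speed limits (rad/s): [1.89, 1.89, 2.57, 3.01, 3.01, 3.01].

INTERFACE

Orientations are given as a unit quaternion [w, x, y, z].
In Python, from plant import manip, cams, workorder gives the robot as it stands. The module is installed in compiled form; this text tells all that it offers.
- The arm moves only by the tool move_arm, never from a script. Its argument "motion" is a list that holds one entry, the list of rows, each a list of 7 numbers: the shift along the world's x, y, z in mm, then the turn, a rotation vector about the world's x, y, z in degrees, then the opening, from -1 (shut) to 1 (fully open). A call has exactly 8 rows; each row shifts and turns the commanded pose from where the row before left it; what a row does not reach is not made up. A row lasts 1/10 s, in which the tool goes at most 50 mm and 8.59 degrees, less where a joint would pass 70% of its speed; a pose out of reach is approached as far as the arm can. A call with a gripper value outside its range is refused whole. The fingers move at their own pace and stop on an object; "grip_force" is the grip in N (left out, the last holds). Time passes only in rows, so rows that do not move let the fingers close, or fill a call up. It gives the time, the measured TCP pose, the force, the opening and the grip force at its end, in the units of the state.
- manip.get_state(): the state, without advancing time (a new reading comes with each control period).
- cams.read_camera(name): name is "scene" or "side" or "wrist"; returns the picture (384x512x3 uint8, red, green, blue); there is no depth.
- cams.camera_params(name): a dict with "fx", "fy", "cx", "cy" (pixels), "view" (4x4, takes a point from world to camera coordinates); the wrist camera has in their place "hand_eye" (4x4, takes a point from camera to tool coordinates, whose origin is the TCP and whose axes are the flange's). Camera axes: x right, y down, z forward; pixel columns grow to the right and rows downward; lengths in mm; the calibration is good to about 2 mm. The wrist camera is an equidistant fisheye: a pixel r from the principal point sees the ray r / f radians off the axis. A picture is of the moment at which its call begins: read the wrist's pose just before it. camera_params takes no time and is no camera call.
- workorder.close_job(): hands the job in; it is judged then, once.
The state is a dict: "clock": time; "joints": joint angles; "qvel": joint speeds; "joint_efforts": joint torques, N m; "position": TCP position; "ee_rot": TCP orientation; "ft_force": force on the tool from outside, world axes, zero at the start; "moment": the same for the moment, N m; "grip_width": opening from 0.0 (shut) to 1.0 (fully open); "grasp_force": force on a finger pad.
Only numpy, scipy, OpenCV 4.12 (cv2) and the standard library are available. Lean on these libraries where they do the work, as an engineer would, in place of code of your own. Each camera call takes 0.05 s, during which the arm holds its last target. There are 200 camera calls.

## Working session

There is one attempt and no reset: what is moved stays moved. The work goes in short steps, Python scripts to look and compute and a tool call to move; the robot and the scene stay as the last step left them, time stands still between calls to the robot, and variables do not carry over. Pictures are saved under pics/ and viewed, at most 13 in all, crops included, and the job is handed in when it is done.

Besides the shell and the picture viewer there is one more tool, called after "Emit:" as name([rows], argument=value, ...), one row to a line, values as JSON. move_arm: Moves the arm, as the interface text tells. Its arguments: {"type":"object","properties":{"motion":{"type":"array","items":{"type":"array","items":{"type":"array","items":{"type":"number"}}}},"grip_force":{"type":"number"}},"required":["motion"]}

```bash
mkdir -p pics; python3 - <<'E'
from plant import manip,cams
import cv2,numpy as np
s=manip.get_state();print({k:np.round(v,3).tolist() for k,v in s.items()})
for n in("scene","side","wrist"):
    im=cams.read_camera(n);cv2.imwrite(f"pics/{n}0.png",im[:,:,::-1])
    print(n,{k:np.round(v,3).tolist() for k,v in cams.camera_params(n).items()})
a=[cv2.imread(f"pics/{n}0.png") for n in("scene","side")]
E
```

```text
{'clock': 0.0, 'joints': [-1.369, 0.494, 1.346, -0.0, 1.302, -0.096], 'qvel': [0.0, 0.0, 0.001, -0.001, -0.0, -0.001], 'joint_efforts': [-0.0, -88.217, -38.387, 0.0, 0.01, -0.0], 'position': [182.731, -597.251, 205.377], 'ee_rot': [-0.001, 0.989, 0.148, -0.0], 'ft_force': [-0.517, -0.049, 0.025], 'moment': [-0.009, -0.025, 0.033], 'grasp_force': 0.0, 'grip_width': 0.997}
scene {'fx': 425.481, 'fy': 425.481, 'cx': 247.505, 'cy': 191.163, 'view': [[-0.754, -0.657, -0.016, 364.144], [-0.371, 0.445, -0.815, 288.875], [0.543, -0.609, -0.579, 874.453], [0.0, 0.0, 0.0, 1.0]]}
side {'fx': 424.563, 'fy': 424.563, 'cx': 258.482, 'cy': 187.774, 'view': [[-0.892, -0.452, 0.005, 444.869], [-0.234, 0.452, -0.861, 203.579], [0.388, -0.769, -0.508, 861.689], [0.0, 0.0, 0.0, 1.0]]}
wrist {'fx': 297.319, 'fy': 297.319, 'cx': 255.194, 'cy': 188.968, 'hand_eye': [[0.001, -0.949, -0.314, 81.755], [1.0, 0.001, 0.0, -1.394], [-0.0, -0.314, 0.949, -167.466], [0.0, 0.0, 0.0, 1.0]]}
```

View pics/scene0.png

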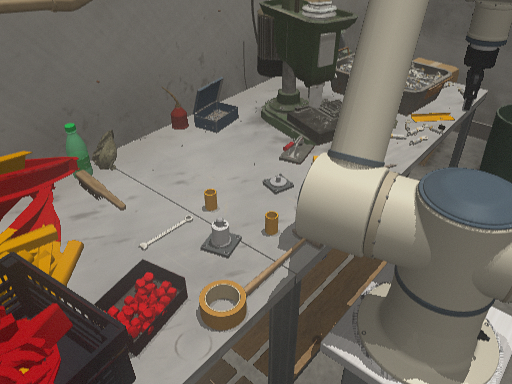

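View pics/side0.png

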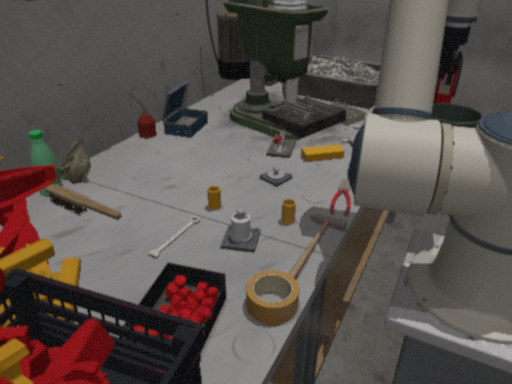

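The scene shows the collar on its spindle at about (221,235), the stub at (278,182), and sleeves at (210,200) and (272,222). In the side view these are at (240,228), (276,175), (214,198) and (288,211). The pliers are near side (340,205) and the spanner is left of the spindle.

```bash
cat > h.py <<'E'
import numpy as np,cv2
from scipy.spatial.transform import Rotation as R
from plant import manip,cams
def ray(n,uv,st=None):
    p=cams.camera_params(n);u=np.array(uv,float)
    d=np.array([(u[0]-p["cx"])/p["fx"],(u[1]-p["cy"])/p["fy"],1.])
    if n=="wrist":
        r=np.hypot(d[0],d[1]);d=np.array([np.sin(r)*d[0]/r,np.sin(r)*d[1]/r,np.cos(r)])
        q=st["ee_rot"];M=np.eye(4);M[:3,:3]=R.from_quat([q[1],q[2],q[3],q[0]]).as_matrix();M[:3,3]=st["position"]
        T=M@np.array(p["hand_eye"])
    else: T=np.linalg.inv(np.array(p["view"]))
    d=T[:3,:3]@d
    return T[:3,3],d/np.linalg.norm(d)
def plane(n,uv,z,st=None):
    o,d=ray(n,uv,st);return o+d*(z-o[2])/d[2]
def tri(rays):
    A=sum(np.eye(3)-np.outer(d,d) for o,d in rays);b=sum((np.eye(3)-np.outer(d,d))@o for o,d in rays)
    x=np.linalg.solve(A,b);return x,[float(np.linalg.norm(np.cross(x-o,d))) for o,d in rays]
def proj(X,st):
    p=cams.camera_params("wrist");q=st["ee_rot"];M=np.eye(4);M[:3,:3]=R.from_quat([q[1],q[2],q[3],q[0]]).as_matrix();M[:3,3]=st["position"]
    c=np.linalg.inv(M@np.array(p["hand_eye"]))@np.append(X,1);r=np.hypot(c[0],c[1]);t=np.arctan2(r,c[2])
    return np.array([p["cx"]+p["fx"]*t*c[0]/r,p["cy"]+p["fy"]*t*c[1]/r])
E
python3 - <<'E'
from h import *
for k,a,b in[("top",(221,221),(240,211)),("stub",(278.5,178),(276.5,170)),("slA",(210,191),(214,188)),("slB",(272,213),(288,201))]:
    x,e=tri([ray("scene",a),ray("side",b)]);print(k,x.round(),np.round(e,1))
for uv in[(148,246),(190,219)]:print("spanner",plane("scene",uv,5).round())
for uv in[(340,185),(333,213),(349,213)]:print("pl",plane("side",uv,5).round())
a=cv2.imread("pics/scene0.png")[160:270,130:320];b=cv2.imread("pics/side0.png")[150:260,140:370]
a=cv2.resize(a,(690,400),interpolation=2)
b=cv2.resize(b,(690,330),interpolation=2)
cv2.imwrite("pics/w.png",cv2.imread("pics/wrist0.png"))
E
```

```text
top [510.  70.  71.] [2. 2.]
stub [ 556. -228.   27.] [0.1 0.1]
slA [637. -17.  55.] [0.9 0.9]
slB [447. -59.  47.] [0.9 0.9]
spanner [640. 209.   5.]
spanner [638.  65.   5.]
pl [ 374. -266.    5.]
pl [ 346. -120.    5.]
pl [ 310. -138.    5.]
```

View pics/wrist0.png

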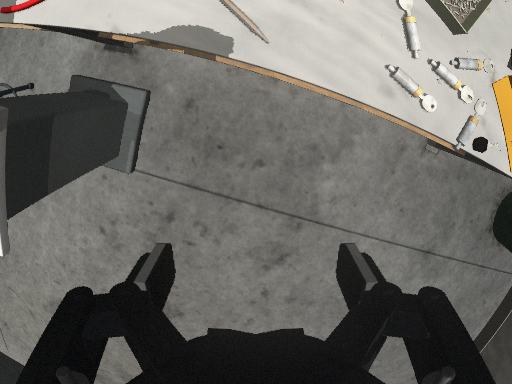

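The wrist view shows only the bench edge and the floor. The spindle is near (510,70) and the stub near (556,-228), so I'll fly over, viewing the stub first.

Emit:
move_arm([
  [[30,38,4,0,0,0,1],[30,38,4,0,0,0,1],[30,38,4,0,0,0,1],[30,38,4,0,0,0,1],[30,38,4,0,0,0,1],[30,38,4,0,0,0,1],[30,38,4,0,0,0,1],[30,38,4,0,0,0,1]],
])

```text
clock: 0.95
position: [423.6, -291.9, 238.1]
ee_rot: [-0.0, 0.989, 0.148, -0.0]
ft_force: [0.9, -0.1, 0.2]
grip_width: 0.999
grasp_force: 0.0
```

```bash
python3 - <<'E'
from h import *
import pickle
s=manip.get_state();im=cams.read_camera("wrist");pickle.dump((s,im),open("w1.pkl","wb"));cv2.imwrite("pics/wrist1.png",im[:,:,::-1])
print(s["position"],proj((556,-228,36),s))
E
```

```text
[ 423.59193924 -291.89508302  238.13616483] [237.85061268  43.37334579]
```

Emit:
move_arm([
  [[10,45,0,0,0,0,1],[10,45,0,0,0,0,1],[10,45,0,0,0,0,1],[10,45,0,0,0,0,1],[10,45,0,0,0,0,1],[10,45,0,0,0,0,1],[10,45,0,0,0,0,1],[10,43,0,0,0,0,1]],
])

```text
clock: 1.8
position: [502.8, 66.3, 238.0]
ee_rot: [-0.0, 0.989, 0.148, -0.0]
ft_force: [1.0, -0.4, -0.4]
grip_width: 1.003
grasp_force: 0.0
```

```bash
python3 - <<'E'
from h import *
import pickle
s=manip.get_state();im=cams.read_camera("wrist");pickle.dump((s,im),open("w2.pkl","wb"))
a=pickle.load(open("w1.pkl","rb"))[1]
cv2.imwrite("pics/w12.png",np.hstack([a,im])[:,:,::-1][:, :, :])
print(s["position"],s["joints"],proj((510,70,66),s))
i=cv2.resize(np.hstack([a,im]),(800,300));cv2.imwrite("pics/w12.png",i[:,:,::-1])
E
```

```text
[502.75561943  66.31950599 237.9718968 ] [1.33486292e-02 2.94466668e-01 1.58510457e+00 7.85468079e-06
 1.26203382e+00 1.28714913e+00] [255.08515098 157.46670671]
```

View pics/w12.png

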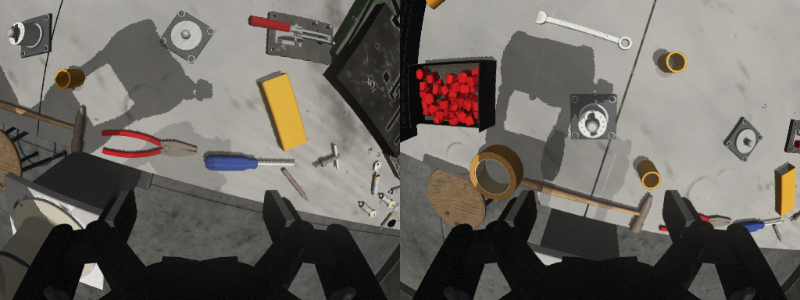

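The wrist views show the stub at about (236,45) full-res in view 1 and (438,178) in view 2. The collar and pin are at (246,154) in view 2, with the sleeves clear of both. Next I'll zoom.

```bash
python3 - <<'E'
import pickle,cv2,numpy as np
(_,a),(_,b)=[pickle.load(open(f"w{i}.pkl","rb")) for i in(1,2)]
c=[cv2.resize(x,(400,400),interpolation=cv2.INTER_CUBIC) for x in(b[110:190,206:286],a[5:85,196:276])]
cv2.imwrite("pics/z.png",np.hstack(c)[:,:,::-1])
E
```

```text
(no output)
```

View pics/z.png

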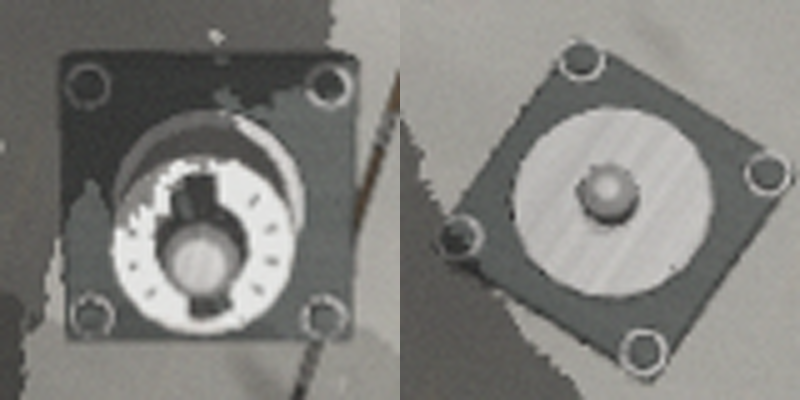

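```bash
python3 - <<'E'
from h import *
import pickle
(s1,a),(s2,b)=[pickle.load(open(f"w{i}.pkl","rb")) for i in(1,2)]
print("collar",plane("wrist",(246.9,159.2),66,s2),"tip",plane("wrist",(246,161.6),86,s2))
# slots direction
p=plane("wrist",(206+192/5,110+197/5),66,s2);q=plane("wrist",(206+210/5,110+307/5),66,s2);print("slot yaw",np.degrees(np.arctan2(*(p-q)[1::-1])))
print("stub",plane("wrist",(238.4,45.2),16,s1))
g=b[150:205,410:470];i=cv2.resize(g,(600,550),interpolation=cv2.INTER_CUBIC)
c=cv2.HoughCircles(cv2.GaussianBlur(cv2.cvtColor(i,6),(9,9),2),cv2.HOUGH_GRADIENT,1,50,param1=80,param2=25,minRadius=80,maxRadius=160);print(c)
c=c[0]if c is not None else []
for x in c[:3]:
  uv=(410+x[0]/10,150+x[1]/10);print(uv,plane("wrist",uv,16,s2),tri([ray("wrist",(238.4,45.2),s1),ray("wrist",uv,s2)]))
E
```

```text
collar [505.22142729  78.53540362  66.        ] tip [506.77041017  79.47535475  86.        ]
slot yaw 25.680309163667392
stub [ 556.7930373  -227.30674098   16.        ]
None
```

Emit:
move_arm([
  [[0,3,-22,0,0,0,1],[0,3,-22,0,0,0,1],[1,3,-22,0,0,0,1],[1,3,-22,0,0,0,1],[0,0,0,0,0,0,1],[0,0,0,0,0,0,1],[0,0,0,0,0,0,1],[0,0,0,0,0,0,1]],
])

```text
clock: 2.65
position: [505.4, 76.2, 151.0]
ee_rot: [0.0, 0.989, 0.148, 0.001]
ft_force: [0.7, 0.4, -0.2]
grip_width: 1.004
grasp_force: 0.0
```

```bash
python3 - <<'E'
from h import *
import pickle
s=manip.get_state();im=cams.read_camera("wrist");pickle.dump((s,im),open("w3.pkl","wb"))
uv=proj((505.5,79,66),s);u,v=np.round(uv).astype(int);print(s["position"],s["ft_force"],uv)
g=im[v-50:v+50,u-50:u+50];print(u-50,v-50)
i=cv2.resize(g,(600,600),interpolation=cv2.INTER_CUBIC)
cv2.imwrite("pics/z3.png",i[:,:,::-1])
E
```

```text
[505.39077589  76.19464566 151.03424364] [ 0.69121847  0.37215549 -0.23033784] [253.61992044 186.12157655]
204 136
```

View pics/z3.png

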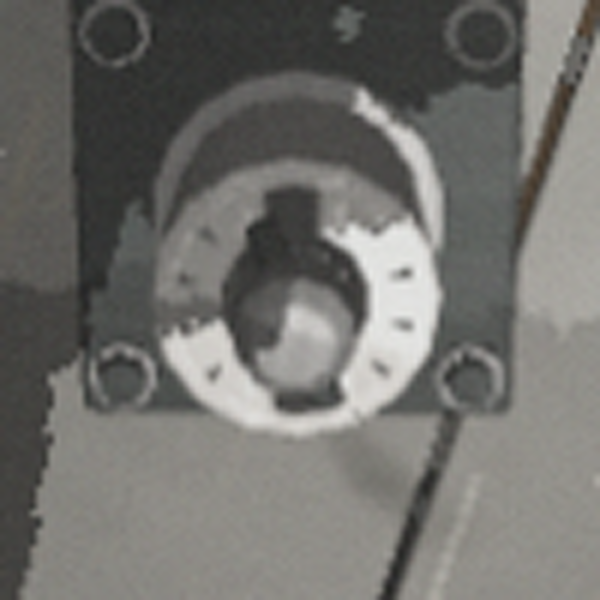

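The pin isn't rendered visibly. The collar's top circle is centred at crop (299,296), which is full-image (253.9,185.3), the shoulder at (253.8,171.5), and the post tip at about (253.5,189.5).

```bash
python3 - <<'E'
from h import *
import pickle
s2=pickle.load(open("w2.pkl","rb"))[0];s3=pickle.load(open("w3.pkl","rb"))[0]
print("collar",plane("wrist",(253.9,185.3),66,s3),tri([ray("wrist",(246.9,159.2),s2),ray("wrist",(253.9,185.3),s3)]))
print("shoulder",plane("wrist",(253.8,171.5),16,s3))
print("tip",plane("wrist",(253.5,189.5),86,s3))
f=lambda x,y:plane("wrist",(204+x/6,136+y/6),66,s3)
p=f(292,188);q=f(308,408);print("slot yaw",np.degrees(np.arctan2(*(p-q)[1::-1])))
# all slots corners / plate edges yaw
p=f(75,200);q=f(87,410);print(np.degrees(np.arctan2(*(p-q)[1::-1])))
E
```

```text
collar [506.30810282  78.98527228  66.        ] (array([502.57975564,  77.98986912,  53.87360181]), [0.09703900869653431, 0.097039008696542])
shoulder [505.69737268  79.09064374  16.        ]
tip [508.79994831  80.01771051  86.        ]
slot yaw 20.93016370295066
17.931019413465787
```

Emit:
move_arm([
  [[0.6,2.8,-20,0,0,0,1],[0,0,-20,0,0,0,1],[0,0,-20,0,0,0,1],[0,0,-20,0,0,0,1],[0,0,-20,0,0,0,1],[0,0,-15,0,0,0,1],[0,0,-6,0,0,0,1],[0,0,0,0,0,0,1]],
], grip_force=20)

```text
clock: 3.5
position: [505.3, 79.1, 28.9]
ee_rot: [-0.0, 0.989, 0.148, -0.0]
ft_force: [-0.1, -0.3, -0.1]
grip_width: 0.998
grasp_force: 0.0
```

Emit:
move_arm([
  [[0,0,0,0,0,0,0.4],[0,0,0,0,0,0,0.3],[0,0,0,0,0,0,0.2],[0,0,0,0,0,0,0.15],[0,0,0,0,0,0,0.15],[0,0,0,0,0,0,0.15],[0,0,0,0,0,0,0.15],[0,0,0,0,0,0,0.15]],
])

```text
clock: 4.3
position: [505.4, 79.1, 29.0]
ee_rot: [-0.0, 0.989, 0.148, -0.0]
ft_force: [0.1, 0.8, -0.3]
grip_width: 0.572
grasp_force: 0.0
```

```bash
python3 - <<'E'
from h import *
import pickle
s=manip.get_state();im=cams.read_camera("wrist");pickle.dump((s,im),open("w4.pkl","wb"))
uv=proj((506,79,66),s);u,v=np.round(uv).astype(int);print(s["position"],s["ft_force"],uv,s["grip_width"])
g=im[v-75:v+75,u-90:u+90];print(u-90,v-75)
i=cv2.resize(g,(720,600),interpolation=cv2.INTER_CUBIC)
cv2.imwrite("pics/z4.png",i[:,:,::-1])
E
```

```text
[505.37911454  79.14294642  28.96908221] [ 0.09742941  0.84451785 -0.32639349] [258.3775243  259.41455209] 0.5722808492411267
168 184
```

View pics/z4.png

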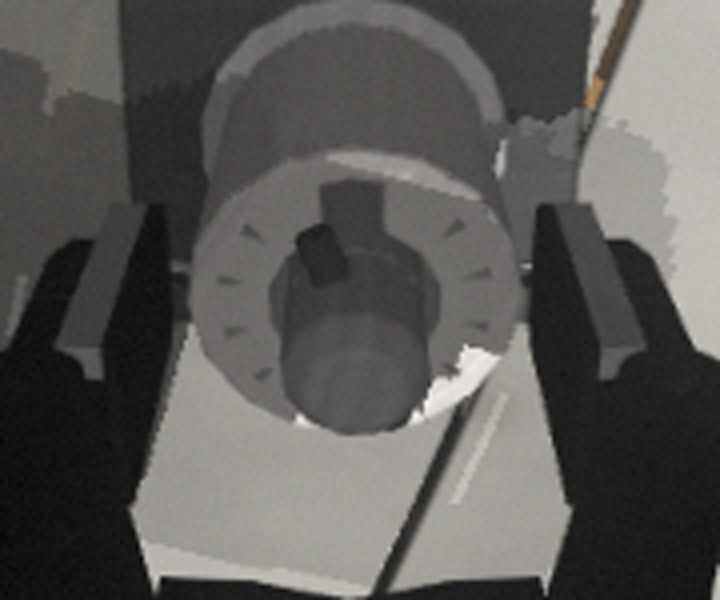

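The pin is visible now: a dark bar from crop (340,280) to (312,228), anticlockwise of the slot at (355,180-235). The collar's centre column is 356 and the fingers' is 350, so I'm about 0.8 mm off.

Emit:
move_arm([
  [[0.5,-0.7,0,0,0,0,0.15],[0,0,0,0,0,0,0.08],[0,0,0,0,0,0,0],[0,0,0,0,0,0,-0.1],[0,0,0,0,0,0,-0.2],[0,0,0,0,0,0,-0.2],[0,0,0,0,0,0,-0.2],[0,0,0,0,0,0,-0.2]],
], grip_force=20)

```text
clock: 5.15
position: [506.0, 78.5, 29.1]
ee_rot: [-0.0, 0.989, 0.148, 0.0]
ft_force: [-0.9, 1.4, 5.6]
grip_width: 0.491
grasp_force: 19.7
```

```bash
python3 - <<'E'
from h import *
import pickle
s=pickle.load(open("w4.pkl","rb"))[0]
f=lambda x,y,z:plane("wrist",(168+x/4,184+y/4),z,s)
y=lambda p,q:np.degrees(np.arctan2(*(p-q)[1::-1]))
# pin left / right edges (top surface), centreline from tip centre to axis
print("pin",y(f(297,235,75),f(320,283,75)),y(f(330,225,75),f(349,273,75)),f(312,230,75),f(335,280,75))
t=f(314,229,75);print("pin from axis",y(t,np.array([506,78.8,75])),np.linalg.norm((t-[506,78.8,75])[:2]))
print("slot",y(f(355,181,66),f(355,240,66)),f(355,181,66),y(f(355,181,66),np.array([506,78.8,66])))
print("centre from collar ellipse",f(356,290,66))
print(manip.get_state()["ft_force"],manip.get_state()["moment"])
E
```

```text
pin 38.80317302303436 35.799989192610376 [518.99451861  89.13548883  75.        ] [513.30459688  84.6460971   75.        ]
pin from axis 37.584069644907075 16.644302796962442
slot 17.16684141599814 [522.31281555  84.91295823  66.        ] 20.542656503885755
centre from collar ellipse [507.47916262  80.19625327  66.        ]
[-0.91690667  1.41387237  5.59450228] [ 0.16881744  0.18433232 -0.04256048]
```

Emit:
move_arm([
  [[0,0,1,0,0,0,-0.2],[0,0,1,0,0,0,-0.2],[0,0,0,0,0,0,-0.2],[0,0,0,0,0,5,-0.2],[0,0,0,0,0,5,-0.2],[0,0,0,0,0,5,-0.2],[0,0,0,0,0,3.5,-0.2],[0,0,0,0,0,0,-0.2]],
])

```text
clock: 5.95
position: [505.8, 78.4, 30.9]
ee_rot: [-0.0, 0.952, 0.305, -0.0]
ft_force: [-0.9, 0.2, -1.7]
grip_width: 0.494
grasp_force: 20.6
```

```bash
python3 - <<'E'
from h import *
import pickle
s=manip.get_state();im=cams.read_camera("wrist");pickle.dump((s,im),open("w5.pkl","wb"))
uv=proj((506,79,66),s);u,v=np.round(uv).astype(int);print(s["position"],s["ft_force"],s["moment"],uv,s["grip_width"])
g=im[v-60:v+60,u-60:u+60];print(u-60,v-60)
i=cv2.resize(g,(600,600),interpolation=cv2.INTER_CUBIC);i=np.clip(i*1.6,0,255).astype(np.uint8)
cv2.imwrite("pics/z5.png",i[:,:,::-1])
E
```

```text
[505.82177938  78.39187514  30.88315308] [-0.87923014  0.19932969 -1.67943619] [ 0.02983381  0.04011641 -0.00380071] [256.21051681 258.18809124] 0.4944076853861345
196 198
```

View pics/z5.png

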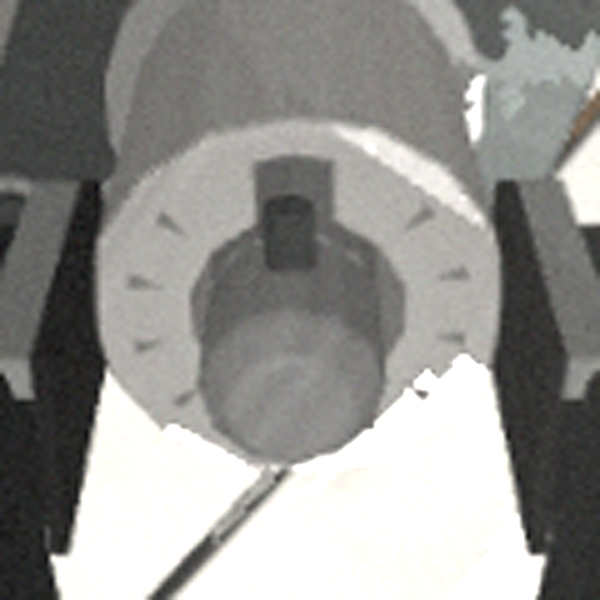

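The pin now sits inside the slot in the picture (pin columns 263-316, slot 254-335) and is parallel to it. The collar is about 0.5 mm right of ideal, so I'll nudge it and ease up while watching the force.

Emit:
move_arm([
  [[-0.3,0.4,0,0,0,-0.7,-0.2],[0,0,1,0,0,0,-0.2],[0,0,1,0,0,0,-0.2],[0,0,1,0,0,0,-0.2],[0,0,1,0,0,0,-0.2],[0,0,0,0,0,0,-0.2],[0,0,0,0,0,0,-0.2],[0,0,0,0,0,0,-0.2]],
])

```text
clock: 6.8
position: [505.6, 78.8, 35.0]
ee_rot: [-0.0, 0.954, 0.299, -0.0]
ft_force: [-0.0, 0.1, -2.7]
grip_width: 0.488
grasp_force: 20.6
```

Emit:
move_arm([
  [[0,0,0.7,0,0,0,-0.2],[0,0,0.7,0,0,0,-0.2],[0,0,0.8,0,0,0,-0.2],[0,0,0.8,0,0,0,-0.2],[0,0,0,0,0,0,-0.2],[0,0,0,0,0,0,-0.2],[0,0,0,0,0,0,-0.2],[0,0,0,0,0,0,-0.2]],
])

```text
clock: 7.6
position: [505.5, 78.8, 37.9]
ee_rot: [-0.0, 0.954, 0.299, -0.0]
ft_force: [0.5, 0.5, -2.3]
grip_width: 0.49
grasp_force: 20.6
```

Through the pin with no added load. I'll keep sliding up gradually.

Emit:
move_arm([
  [[0,0,2,0,0,0,-0.2],[0,0,2,0,0,0,-0.2],[0,0,2,0,0,0,-0.2],[0,0,2,0,0,0,-0.2],[0,0,2,0,0,0,-0.2],[0,0,2,0,0,0,-0.2],[0,0,2,0,0,0,-0.2],[0,0,0,0,0,0,-0.2]],
])

```text
clock: 8.4
position: [505.7, 78.8, 52.2]
ee_rot: [0.0, 0.954, 0.299, 0.0]
ft_force: [0.4, 0.3, -1.9]
grip_width: 0.491
grasp_force: 20.7
```

Emit:
move_arm([
  [[0,0,3,0,0,0,-0.2],[0,0,3,0,0,0,-0.2],[0,0,3,0,0,0,-0.2],[0,0,3,0,0,0,-0.2],[0,0,3,0,0,0,-0.2],[0,0,3,0,0,0,-0.2],[0,0,3,0,0,0,-0.2],[0,0,3,0,0,0,-0.2]],
])

```text
clock: 9.2
position: [505.6, 78.8, 76.3]
ee_rot: [0.0, 0.954, 0.299, 0.0]
ft_force: [0.3, -0.8, -2.7]
grip_width: 0.486
grasp_force: 20.7
```

Emit:
move_arm([
  [[0,0,6,0,0,0,-0.2],[0,0,8,0,0,0,-0.2],[0,0,8,0,0,0,-0.2],[0,0,8,0,0,0,-0.2],[0,0,8,0,0,0,-0.2],[0,0,8,0,0,0,-0.2],[0,0,8,0,0,0,-0.2],[0,0,6,0,0,0,-0.2]],
], grip_force=40)

```text
clock: 10.0
position: [505.7, 78.8, 136.8]
ee_rot: [0.0, 0.954, 0.299, 0.0]
ft_force: [0.4, -0.9, -2.8]
grip_width: 0.476
grasp_force: 40.6
```

Emit:
move_arm([
  [[2,-15,0,0,0,0,-0.2],[4,-25,0,0,0,0,-0.2],[6,-35,0,0,0,0,-0.2],[6,-35,0,0,0,0,-0.2],[6,-35,0,0,0,0,-0.2],[5,-30,0,0,0,0,-0.2],[3,-20,0,0,0,0,-0.2],[1,-10,0,0,0,0,-0.2]],
])

```text
clock: 10.8
position: [538.5, -128.6, 135.7]
ee_rot: [0.0, 0.954, 0.298, -0.0]
ft_force: [-0.6, -0.2, -2.4]
grip_width: 0.48
grasp_force: 40.8
```

```bash
python3 - <<'E'
from h import *
import pickle
s=manip.get_state();im=cams.read_camera("wrist");pickle.dump((s,im),open("w6.pkl","wb"))
a=cams.read_camera("scene");b=cams.read_camera("side")
for n,x in(("sc1",a),("sd1",b)):cv2.imwrite(f"{n}.png",x[:,:,::-1])
print(s["position"],s["ft_force"],s["moment"],proj((556.8,-227.3,16),s))
i=np.hstack([cv2.resize(im[:300],(512,300)),cv2.resize(a[100:250,200:344],(288,300))])
cv2.imwrite("pics/z6.png",i[:,:,::-1])
E
```

```text
[ 538.54072381 -128.62218238  135.68825279] [-0.64053498 -0.22017137 -2.37703056] [ 0.03989129  0.02117166 -0.0146996 ] [340.76788084 213.73450597]
```

View pics/z6.png

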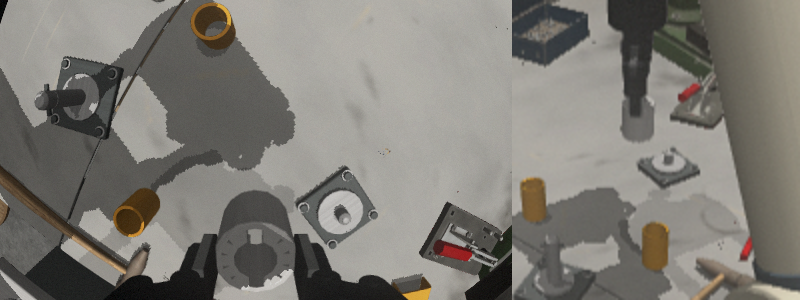

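The collar is held upright (wrist view: collar top at (255,258), stub shoulder at about (339,214), predicted (341,214)). Refining the stub with this second wrist view.

```bash
python3 - <<'E'
from h import *
import pickle
R_=[]
for k,c in((1,(238,45)),(6,(339,214))):
    s,im=pickle.load(open(f"w{k}.pkl","rb"));g=cv2.cvtColor(im,cv2.COLOR_RGB2GRAY)
    x0,y0=c[0]-45,max(c[1]-45,0);r=g[y0:c[1]+45,x0:c[0]+45]
    dark=cv2.threshold(r,0,255,cv2.THRESH_OTSU)[1]
    n,l,st,ce=cv2.connectedComponentsWithStats(dark)
    i=l[c[1]-y0+8,c[0]-x0-12];m=(l==i).astype(np.uint8);h=cv2.convexHull(max(cv2.findContours(m,0,1)[0],key=cv2.contourArea))
    e=cv2.fitEllipse(h);uv=(e[0][0]+x0,e[0][1]+y0);print(k,uv,e,plane("wrist",uv,16,s));R_.append(ray("wrist",uv,s))
print(tri(R_))
f=lambda x,y,z:plane("wrist",(x,y),z,s)
zt=66-29.1+s["position"][2];print("collar top centre", f(255,258,zt)-s["position"])
E
```

```text
1 (238.09224700927734, 44.8887939453125) ((45.092247009277344, 44.8887939453125), (37.51662063598633, 39.95637893676758), 81.0424575805664) [ 557.52377539 -227.02164336   16.        ]
6 (340.18069076538086, 211.9359359741211) ((46.18069076538086, 42.935935974121094), (41.42538070678711, 47.227882385253906), 52.492671966552734) [ 558.03154308 -225.35327142   16.        ]
(array([ 557.74742066, -226.69581439,   13.47845894]), [0.15193029481895082, 0.1519302948187113])
collar top centre [ 0.80983207  1.82629014 36.9       ]
```

Emit:
move_arm([
  [[4.6,-24.5,0,0,0,0,-0.2],[4.6,-24.5,0,0,0,0,-0.2],[4.6,-24.5,0,0,0,0,-0.2],[4.7,-24.9,0,0,0,0,-0.2],[0,0,-25,0,0,0,-0.2],[0,0,-25,0,0,0,-0.2],[0,0,-20,0,0,0,-0.2],[0,0,0,0,0,0,-0.2]],
])

```text
clock: 11.75
position: [555.4, -222.5, 63.6]
ee_rot: [-0.002, 0.954, 0.3, -0.002]
ft_force: [-0.7, 0.5, -2.4]
grip_width: 0.475
grasp_force: 41.3
```

```bash
python3 - <<'E'
from h import *
s=manip.get_state();print(s["position"],s["ft_force"])
im=cams.read_camera("wrist");cv2.imwrite("w7.png",im[:,:,::-1])
a=cams.read_camera("scene");b=cams.read_camera("side")
f=lambda g:cv2.resize(g,(300,300),interpolation=2)
w=cv2.resize(im[130:330,155:355],(200,300))
cv2.imwrite("pics/z7.png",np.hstack([f(a[140:200,250:310]),f(b[130:190,246:306]),w])[:,:,::-1])
E
```

```text
[ 555.44266758 -222.52682995   63.61826427] [-0.6558886   0.54532998 -2.36522738]
```

View pics/z7.png

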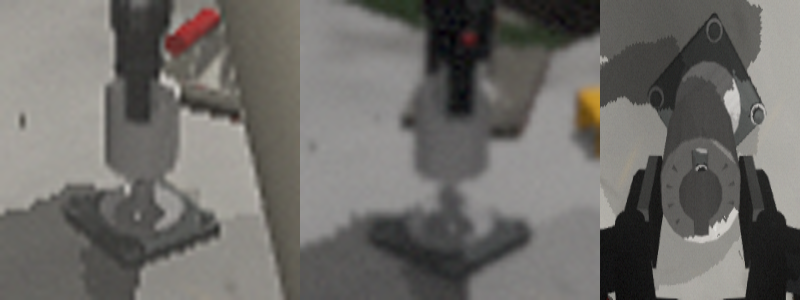

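```bash
python3 - <<'E'
from h import *
s=manip.get_state();print(s["position"],s["ee_rot"],s["joints"])
def pj(n,X):
    p=cams.camera_params(n);c=np.array(p["view"])@np.append(X,1);return (p["cx"]+p["fx"]*c[0]/c[2]).round(2),(p["cy"]+p["fy"]*c[1]/c[2]).round(2)
for n in("scene","side"):
    for X in((557.5,-226.7,16),(557.5,-226.7,76),(555.7,-222.2,76),(505.9,79,16)):print(n,X,pj(n,X))
# plate/collar from first pictures: measured plate of stub via dark mask
for n in("scene","side"):
    g=cv2.cvtColor(cams.read_camera(n),7);u,v=map(int,pj(n,(557,-227,5)))
    r=g[v-14:v+14,u-30:u+30];m=(r<95).astype(np.uint8);k,l,st,ce=cv2.connectedComponentsWithStats(m);i=1+st[1:,4].argmax()
    print(n,u,v,st[i]+[u-30,v-14,0,0,0],pj(n,(557.5,-226.7,10)))
E
```

```text
[ 557.60116074 -224.08912952   66.93686755] [2.69417167e-04 9.54102613e-01 2.99479613e-01 3.05970028e-04] [-4.81498314e-01  6.20844198e-01  1.55050029e+00  6.29359427e-05
  9.69434456e-01  4.80968001e-01]
scene (557.5, -226.7, 16) (np.float64(277.72), np.float64(180.85))
scene (557.5, -226.7, 76) (np.float64(278.23), np.float64(164.19))
scene (555.7, -222.2, 76) (np.float64(277.78), np.float64(165.01))
scene (505.9, 79, 16) (np.float64(220.51), np.float64(239.27))
side (557.5, -226.7, 16) (np.float64(275.66), np.float64(173.18))
side (557.5, -226.7, 76) (np.float64(276.19), np.float64(154.74))
side (555.7, -222.2, 76) (np.float64(276.1), np.float64(155.48))
side (505.9, 79, 16) (np.float64(240.47), np.float64(233.85))
scene 277 183 [260 174  34  23 354] (np.float64(277.67), np.float64(182.47))
side 275 176 [245 168  47  22 625] (np.float64(275.61), np.float64(174.98))
```

Emit:
move_arm([
  [[-0.3,-2.3,0,0,0,0,-0.2],[0,0,-4,0,0,0,-0.2],[0,0,-4,0,0,0,-0.2],[0,0,-4,0,0,0,-0.2],[0,0,-4,0,0,0,-0.2],[0,0,-3,0,0,0,-0.2],[0,0,-2,0,0,0,-0.2],[0,0,0,0,0,0,-0.2]],
])

```text
clock: 12.8
position: [556.6, -226.8, 44.6]
ee_rot: [-0.0, 0.954, 0.299, -0.0]
ft_force: [0.0, 0.4, -2.7]
grip_width: 0.477
grasp_force: 41.3
```

Emit:
move_arm([
  [[0.4,0,-2,0,0,0,-0.2],[0,0,-2,0,0,0,-0.2],[0,0,-2,0,0,0,-0.2],[0,0,-2,0,0,0,-0.2],[0,0,-2,0,0,0,-0.2],[0,0,-1.5,0,0,0,-0.2],[0,0,-1,0,0,0,-0.2],[0,0,0,0,0,0,-0.2]],
], grip_force=20)

```text
clock: 13.6
position: [557.1, -226.8, 32.3]
ee_rot: [-0.0, 0.954, 0.299, -0.0]
ft_force: [-0.3, -0.3, -2.1]
grip_width: 0.481
grasp_force: 41.3
```

Emit:
move_arm([
  [[0,0,-0.7,0,0,0,-0.2],[0,0,-0.7,0,0,0,-0.2],[0,0,-0.7,0,0,0,-0.2],[0,0,-0.5,0,0,0,-0.2],[0,0,0,0,0,0,-0.2],[0,0,0,0,0,0,-0.2],[0,0,0,0,0,0,-0.2],[0,0,0,0,0,0,-0.2]],
])

```text
clock: 14.4
position: [557.2, -226.9, 29.9]
ee_rot: [0.0, 0.954, 0.299, 0.0]
ft_force: [0.5, 0.1, -2.8]
grip_width: 0.478
grasp_force: 41.3
```

Emit:
move_arm([
  [[0,0,-0.4,0,0,0,-0.2],[0,0,-0.4,0,0,0,-0.2],[0,0,0,0,0,0,-0.2],[0,0,0,0,0,0,-0.2],[0,0,0,0,0,0,-0.2],[0,0,0,0,0,0,-0.2],[0,0,0,0,0,0,-0.2],[0,0,0,0,0,0,-0.2]],
])

```text
clock: 15.2
position: [557.3, -226.9, 29.4]
ee_rot: [0.0, 0.954, 0.299, 0.0]
ft_force: [-1.8, 0.8, 5.5]
grip_width: 0.474
grasp_force: 41.9
```

Contact with the shoulder (force +5.5 N), at the expected height. I'll release gently, starting with a small opening.

Emit:
move_arm([
  [[0,0,0,0,0,0,0],[0,0,0,0,0,0,0.05],[0,0,0,0,0,0,0.1],[0,0,0,0,0,0,0.2],[0,0,0,0,0,0,0.4],[0,0,0,0,0,0,0.6],[0,0,0,0,0,0,0.8],[0,0,0,0,0,0,0.8]],
])

```text
clock: 16.0
position: [557.2, -226.9, 29.1]
ee_rot: [-0.0, 0.954, 0.299, -0.0]
ft_force: [0.6, -0.8, -0.5]
grip_width: 0.904
grasp_force: 0.0
```

Emit:
move_arm([
  [[0,0,0,0,0,0,0.8],[0,0,5,0,0,0,0.8],[0,0,15,0,0,0,0.8],[0,0,20,0,0,0,0.8],[0,0,20,0,0,0,0.8],[0,0,20,0,0,0,0.8],[0,0,20,0,0,0,0.8],[0,0,0,0,0,0,0.8]],
])

```text
clock: 16.8
position: [558.6, -227.5, 132.0]
ee_rot: [0.002, 0.954, 0.299, 0.002]
ft_force: [-0.5, 0.4, 0.3]
grip_width: 0.905
grasp_force: 0.0
```

```bash
python3 - <<'E'
from h import *
s=manip.get_state();im=cams.read_camera("wrist")
print(s["position"],s["ft_force"],proj((557.5,-226.7,66),s),s["grip_width"])
u,v=map(int,proj((557.5,-226.7,66),s));print(u-50,v-50)
a=cams.read_camera("side")
cv2.imwrite("pics/z8.png",np.hstack([cv2.resize(im[v-50:v+50,u-50:u+50],(400,400)),cv2.resize(a[130:210,236:316],(400,400))])[:,:,::-1])
E
```

```text
[ 558.55779921 -227.54866711  132.03431285] [-0.50285951  0.35471414  0.33196995] [254.43018214 194.99003735] 0.9052469519655241
204 144
```

View pics/z8.png

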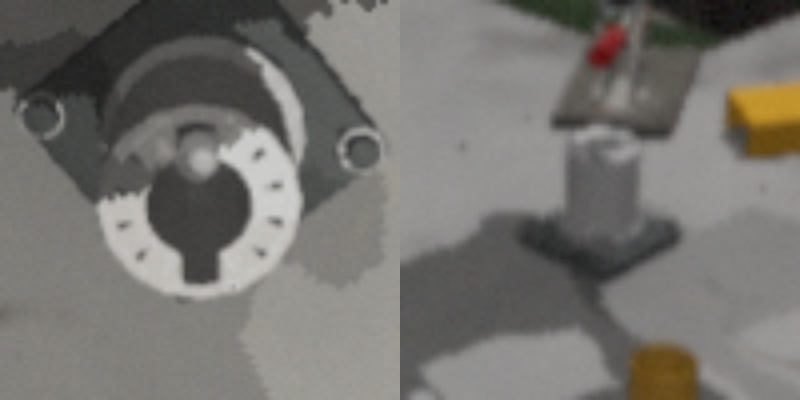

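The collar stands upright and centred on the stub: its top centre is at crop (199,200), the predicted spot, and concentric with the shoulder. The gripper is clear.

```bash
python3 -c "
from plant import workorder
print(workorder.close_job())"
```

```text
the job is handed in; nothing more can be done
None
```

The collar came off the spindle with no sign of load against the pin, and it now stands upright and fully down on the parking stub, released; the job is handed in, but no verdict was returned.

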